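# Turn the rack hook round and fetch the pinch bowl out of the shelf

### The job

The pinch bowl has slid back under the upper rack of the left fir shelf. Take the wooden rack hook out of the drawer by the hook end that shows, lay it in the middle of the cork mat and let go, take it again by its blue handle, and with the hook (never the gripper) draw the bowl forward, upright, until it stands wholly in front of the upper rack but still on the lower board. Then lay the hook back in the middle of the mat, and leave everything else where it is.

Things in the scene. Friction and masses are not known exactly. Their poses are not given: they have to be found in the camera images.
- hook_center (a point): Mid-length, mid-height of the rack hook's pale wooden shaft (240 long, 18 wide, 22 tall; 90 g). x runs from the blue handle end (-120) to the hook end (+120), z up. A cross arm at the hook end (x 104 to 120) reaches to y +58, 22 tall, with a lip at its tip (y 50 to 58, x 98 to 104). It starts flat on the drawer floor, hook end towards the robot.
- hook_handle (a point): Point on the hook's shaft in its blue handle, 85 mm from the shaft centre towards the handle end (blue runs from 36 to 120 mm from the centre); half-way up; same axes. At the start the cabinet's top covers most of the handle.
- hook_neck (a point): Point on the same tool's shaft, 65 mm from the shaft centre towards the hook end: the bare wood that shows in the drawer; half-way up; same axes.
- drawer (a joint): How far the steel drawer has moved out from where it starts, 155 mm open (m; -0.155 is shut, stop at 0.02); stiff, moves at 6 N. At 0: outer face of the front panel 163 mm in front of cabinet_front, bar handle 26 mm farther out. Floor 14 above the table, side walls to 44, front panel to 50; inside width 204.
- mat: Fixed cork mat 140 (x) by 320 (y), 3 thick; origin at the centre of its underside on the table.
- shelf: Fixed left fir shelf: origin on the table under the middle of the lower board's front edge; x runs into the bay (away from the robot), y left. Lower board 316 wide, 340 deep, top at 20. Upper rack: fir rail with front edge at x 110, steel wires to x 240, then a board; underside 110, top 128. Side walls from x 110 back, inner faces at y -140 and 140; open at the back and before x 110.
- bowl_center (a point): Centre, half-way up, of the blue stoneware pinch bowl: diameter 60 (foot 52), 36 tall, straight sided, open top, 130 g. It stands on the lower board of the left shelf, with its centre 30 to 60 mm behind the upper rack's front edge and free room to its right.
- spurtle_center (a point): Centre of a dark wooden spurtle, 215 long, lying in the drawer to the right of the hook (bystander).
- spoons_center (a point): Centre of a ring of steel measuring spoons, 125 long, lying in the drawer to the left of the hook (bystander).
- jar_center (a point): Centre of a glass flip-lid jar, diameter 84, 114 tall, standing on the table to the left of the left shelf (bystander).
- cabinet_front (a point): Point on the table under the middle of the open front face of the fixed grey steel cabinet (300 deep, 230 wide, 130 tall); x points into the cabinet, away from the robot, y to the left. The underside of its top is 122 above the table. The drawer slides out towards -x.
Mind the look-alikes: they are no part of the job. Of the things shaped like the part that bears hook_center, the wooden one is meant. Of the things that look like the part that bears bowl_center, the smaller one is meant.

How it is judged (in metres and radians):
On the way, in this order (a step that is already met when the one before it is completed fails the run):
1. the hook lies flat on the mat, let go (its shaft centre within 60 mm of the mat's centre) (horizontal distance between hook_center and mat below 0.06 m and height (world z) of hook_center below 0.02 m and contact force between the fingers and hook below 0.1 N), for 0.2 s.
2. the hook is lifted by its blue handle (grasp point within 55 mm of the handle point) (distance between the grasp point and hook_handle below 0.055 m and height (world z) of hook_center above 0.025 m and contact force between the fingers and hook above 1 N), for 0.1 s.
3. the hook, still held by its handle, bears on the bowl under the upper rack (contact force between hook and bowl above 0.05 N and distance between the grasp point and hook_handle below 0.055 m and x of bowl_center in the frame of shelf above 0.1 m), for 0.04 s.
4. the bowl is wholly in front of the upper rack (x of bowl_center in the frame of shelf below 0.081 m and height (world z) of bowl_center above 0.033 m and angle between bowl's own z axis and vertical below 0.1 rad), for 0.1 s.
At the end, for the whole second after the job is handed in: The bowl stands upright and still on the shelf's lower board, wholly in front of the upper rack (its centre no more than 81 mm behind the lower board's front edge); the hook lies flat and still on the mat, let go, its shaft centre within 60 mm of the mat's centre (all of step 1 and all of step 4 and x of bowl_center in the frame of shelf above 0 m and height (world z) of bowl_center below 0.043 m and linear speed of each of bowl, hook below 0.02 m/s); the robot touches nothing.
It fails at once if the gripper touches the bowl (contact force between any of the fingers, the arm and bowl above 0.3 N).
It fails at once if the bowl is tipped (angle between bowl's own z axis and vertical above 0.5 rad).
It fails at once if the spurtle, the spoons or the jar is shifted by more than 40 mm (distance of any of spurtle_center, spoons_center, jar_center from where it was at the start of the episode above 0.04 m).
It also fails if it takes over 72 s, if anything falls off the work surface, if the arm or the gripper's body presses on something with over 40 N, if the wrist force passes 120 N, or if a joint passes its speed limit or range.

### The arm

A 6-joint arm with a two-finger parallel gripper is mounted at the origin on the work surface. World frame = base frame: x ahead of the robot, y to its left, z up, the work surface at z = 0. Lengths are in mm, angles in rad, forces in N, time in s.
With the tool pointing down it reaches from about 300 to 775 mm from the base axis. Payload 14.6 kg.
Tool frame: the origin (TCP) lies at the very end of the fingers, on their centre line; the grasp point (between the pads) lies 19 mm behind it; z points along the fingers, y is the line along which they close (so a half turn about z gives the same grasp; the last joint's range is limited). The gripper opens to 94 mm and grips with 3 to 60 N. Pads are 16 mm wide; open, the fingers measure 119 mm over their backs; the gripper's body (75 mm by 177 mm) begins 78 mm behind the grasp point.
Start: joints at [-1.399, 0.3, 1.521, -0, 1.321, -0.067], TCP at [130.089, -534.384, 178.346] pointing down, gripper open.
Joint ranges: [-3.03, 3.03], [-0.79, 2.21], [0.23, 2.52], [-1.04, 4.18], [0, 3.07], [-2.55, 2.55]. Speed limits (rad/s): [2.22, 2.22, 2.57, 3.14, 3.14, 3.14].

### API

Orientations are given as [roll, pitch, yaw] about the fixed x, y, z axes, in that order (R = Rz(yaw) Ry(pitch) Rx(roll)).
In Python, from cell import manip, eyes, ticket gives the robot as it stands. The module is installed in compiled form; this text tells all that it offers.
- The arm moves only by the tool arm_command, never from a script. Its argument "plan" is a list of rows, each a list of 5 numbers: the opening, from -1 (shut) to 1 (fully open), then the shift along the tool's x, y, z in m, then the turn about the tool's z in rad. In form: [[jaw, dx, dy, dz, roll], ...]. A call has 1 to 20 rows; each row shifts and turns the commanded pose from where the row before left it, along the tool's axes as they then stand; what a row does not reach is not made up. A row lasts 1/8 s, in which the tool goes at most 62.5 mm and 10.7 degrees, less where a joint would pass 70% of its speed; a pose out of reach is approached as far as the arm can. A call is refused whole if a number of a shift passes 0.0625 or a number of a turn 0.188, either way. A call with a gripper value outside its range is refused whole. The fingers move at their own pace and stop on an object; "newtons" is the grip in N (left out, the last holds). Time passes only in rows, so rows that do not move let the fingers close. It gives the time, the measured TCP pose, the force, the opening and the grip force at its end, in the units of the state.
- manip.read_state(): the state, without advancing time (a new reading comes with each control period).
- eyes.camera(name): name is "scene" or "top"; returns a dict with "img" (400x640x3 uint8, blue, green, red), "z_map" (400x640 float32, mm along the optical axis (not along the pixel's ray), 0 where there is no reading), "fx", "fy", "cx", "cy" (pixels), "eye" and "orientation" of the camera in the world. Camera axes: x right, y down, z forward; pixel columns grow to the right and rows downward; lengths in mm; the calibration is good to about 2 mm. A picture is of the moment at which its call begins.
- ticket.sign_off(): hands the job in; it is judged then, once.
The state is a dict: "clock": time; "joints": joint angles; "qd": joint speeds; "effort": joint torques, N m; "eef_pos": TCP position; "eef_rot": TCP orientation; "wrist_force": force on the tool from outside, world axes, zero at the start; "moment": the same for the moment, N m; "finger_gap": finger opening in mm; "finger_force": force on a finger pad.
Only numpy, scipy, OpenCV 4.12 (cv2) and the standard library are available. Lean on these libraries where they do the work, as an engineer would, in place of code of your own. Each camera call takes 0.05 s, during which the arm holds its last target. There are 200 camera calls.

## Working session

There is one attempt and no reset: what is moved stays moved. The work goes in short steps, Python scripts to look and compute and a tool call to move; the robot and the scene stay as the last step left them, time stands still between calls to the robot, and variables do not carry over. Pictures are saved under pics/ and viewed, at most 10 in all, crops included, and the job is handed in when it is done.

Besides the shell and the picture viewer there is one more tool, called by a JSON object that holds its "api" and its "payload", one argument or row to a line. arm_command: Moves the arm, as the interface text tells. Its arguments: {"type":"object","properties":{"plan":{"type":"array"},"newtons":{"type":"number"}},"required":["plan"]}

```bash
mkdir -p pics; cat > h.py <<'E'
import numpy as np, cv2
from scipy.spatial.transform import Rotation as R
from cell import manip, eyes, ticket
def cam(n):
    c=eyes.camera(n); o=np.array(c["orientation"],float)
    M=R.from_euler('xyz',o).as_matrix() if o.shape==(3,) else (o if o.shape==(3,3) else None)
    c["M"]=M; c["eye"]=np.array(c["eye"],float); return c
def cloud(c):
    v,u=np.mgrid[0:400,0:640]; z=c["z_map"]
    p=np.stack([(u-c["cx"])/c["fx"]*z,(v-c["cy"])/c["fy"]*z,z],-1)
    w=p@c["M"].T+c["eye"]; w[z<=0]=np.nan; return w
E
python3 - <<'E'
from h import *
for n in("scene","top"):
    c=cam(n); cv2.imwrite(f"pics/{n}0.png",c["img"]); print(n,c["eye"],c["orientation"],c["fx"],c["cx"],c["cy"])
    w=cloud(c); np.save(n+"0.npy",w); print(np.nanmin(w,(0,1)),np.nanmedian(w,(0,1)))
print(manip.read_state())
E
```

```text
scene [1335.71136713 -111.91953694  977.46668186] [-2.39909076  0.00457813  1.44934538] 374.46663582456847 322.9991864867598 196.77813574708168
[-1617.51086398 -2338.81727966  -773.90791743] [433.80727662 -28.38268548   1.24900347]
top [ 283.267903      4.60283677 1053.72169552] [-2.95265197e+00  3.31563937e-04 -1.55394495e+00] 372.6347828606076 318.8490258482311 200.49478285107472
[  -58.46335378 -1668.77593899  -765.92725044] [483.31864431   6.19311796   1.62116593]
{'clock': 0.1, 'joints': array([-1.39859000e+00,  3.00396373e-01,  1.52147228e+00, -3.91166298e-05,
        1.32067419e+00, -6.66641041e-02]), 'qd': array([-7.71918704e-05, -3.51930812e-03, -1.73123457e-03, -4.19670036e-03,
        1.62051558e-03, -4.73305194e-04]), 'effort': array([ 1.46904367e-03, -5.32643545e+01, -3.53284907e+01,  7.09875533e-02,
        2.35305307e-02, -6.17485557e-05]), 'eef_pos': array([ 130.04433423, -534.1622235 ,  177.87335225]), 'eef_rot': array([-3.14064205e+00, -2.54903912e-05,  2.38880117e-01]), 'wrist_force': array([-0.55453508,  0.37492508, -0.42933319]), 'moment': array([-0.0173796 ,  0.0101335 , -0.00900157]), 'finger_force': 0.0, 'finger_gap': 94.27094373238583}
```

View pics/scene0.png

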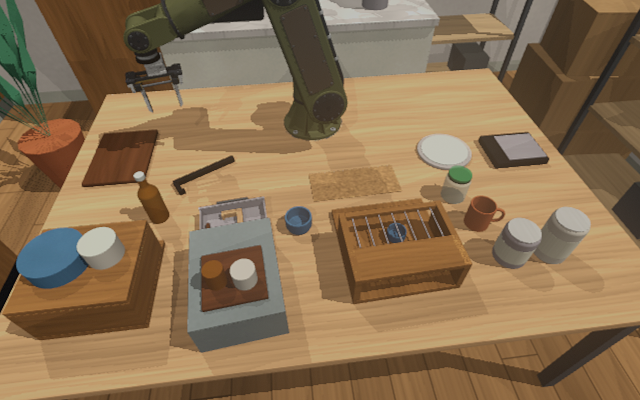

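View pics/top0.png

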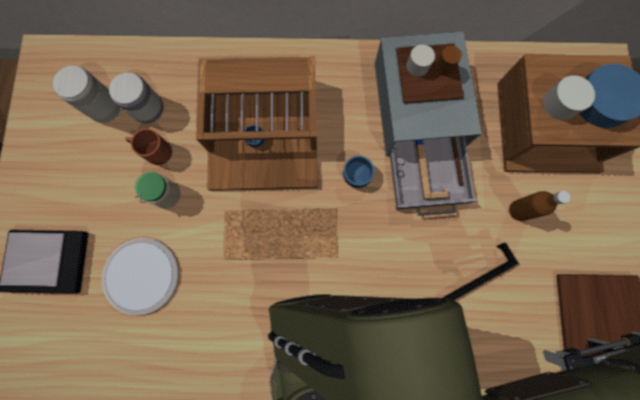

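The scene view shows the shelf at (400,245) with the small bowl inside at (397,232), the mat at (355,182) and the drawer at (232,215). In the top view the hook shaft runs from (420,145) to (430,195), with its cross arm reaching right to (448,194). The bowl's rim shows at (255,133) and the mat is at (281,234).

```bash
python3 - <<'E'
from h import *
im=cv2.imread("pics/top0.png"); w=np.load("top0.npy")
a=cv2.resize(im[125:225,375:485],None,fx=5,fy=5,interpolation=cv2.INTER_CUBIC)
b=cv2.resize(im[50:200,190:330],None,fx=3.3,fy=3.3,interpolation=cv2.INTER_CUBIC)
cv2.imwrite("pics/dr.png",cv2.resize(a,(550,500))); cv2.imwrite("pics/sh.png",b)
hsv=cv2.cvtColor(im,cv2.COLOR_BGR2HSV)
def plane(u,v,z):
    pass
def pr(n,u,v): print(n,np.round(w[v,u],0))
for n,u,v in [("shaft",428,180),("shaft2",423,160),("arm",440,195),("drfloor",440,175),("front",420,205),("wallL",397,180),("spurtle",458,160),("spoons",401,170),("cabtop",400,130),("lower",260,175),("rail",225,135),("mat",280,235),("bowl",255,128)]: pr(n,u,v)
# height-thresholded masks
def rect(name,m):
    p=w[m][:,:2].astype(np.float32); r=cv2.minAreaRect(p); print(name,m.sum(),np.round(r[0]),np.round(r[1]),round(r[2],1),np.round(cv2.boxPoints(r)).tolist())
def big(m):
    n,l,s,_=cv2.connectedComponentsWithStats(m.astype(np.uint8)); return l==1+np.argmax(s[1:,4])
x,y,z=w[...,0],w[...,1],w[...,2]
U=np.arange(640)[None,:]+0*np.arange(400)[:,None];V=np.arange(400)[:,None]+0*U
box=lambda u0,u1,v0,v1:(U>=u0)&(U<u1)&(V>=v0)&(V<v1)
rect("lower",big(box(195,325,135,205)&(z>14)&(z<27)))
rect("rack",big(box(190,325,50,155)&(z>118)&(z<138)))
rect("cab",big(box(370,490,20,160)&(z>120)&(z<140)))
rect("mat",big(box(210,350,200,270)&(hsv[...,1]>115)&(hsv[...,2]<190)&(z<12)))
rect("hookshaft",big(box(410,437,138,190)&(z>26)&(z<44)&(hsv[...,1]>70)))
print(np.round(z[160,395:475]),hsv[160,395:475:2].tolist())
E
```

```text
shaft [ 548. -305.   11.]
shaft2 [ 600. -286.   36.]
arm [ 499. -329.   37.]
drfloor [ 563. -340.   13.]
front [ 467. -268.   53.]
wallL [ 546. -215.   14.]
spurtle [ 604. -388.   28.]
spoons [ 573. -225.   22.]
cabtop [ 652. -201.  130.]
lower [553. 178.  19.]
rail [631. 257. 127.]
mat [383. 116.   4.]
bowl [688. 196.  37.]
lower 5069 [588. 175.] [146. 316.] 2.4 [[508.0, 330.0], [521.0, 14.0], [667.0, 20.0], [654.0, 336.0]]
rack 5951 [740. 182.] [233. 317.] 2.2 [[618.0, 336.0], [630.0, 19.0], [862.0, 27.0], [850.0, 344.0]]
cab 5627 [ 784. -283.] [303. 231.] 6.0 [[621.0, -184.0], [645.0, -414.0], [946.0, -382.0], [922.0, -152.0]]
mat 5283 [389. 115.] [141. 317.] 2.2 [[312.0, 270.0], [325.0, -47.0], [465.0, -41.0], [453.0, 276.0]]
hookshaft 344 [ 588. -284.] [146.  19.] 5.9 [[514.0, -282.0], [516.0, -301.0], [662.0, -286.0], [660.0, -267.0]]
[12. 18. 23. 24. 26. 21. 26. 27. 25. 19. 12. 15. 15. nan 13. 13. 16. 10.
 14. 16. 15. 10. 16. 24. 32. 34. 36. 33. 36. 36. 35. 16. 16. 16. 10. 13.
 15. 12. 10. 16. 15. 12. 16. 16. 13. 16. 15. 13. 13. 16. 15. 11. 16. 14.
 17. 13. 16. 14. 10. 17. 26. 25. 23. 28. 13. 14. 16. 14. 21. 30. 37. 41.
 42.  3. -0. -0. -0. -0. -1.  1.] [[158, 13, 81], [160, 14, 107], [155, 12, 132], [160, 12, 132], [156, 11, 120], [162, 14, 91], [150, 9, 81], [150, 13, 78], [158, 13, 79], [140, 9, 82], [165, 14, 74], [7, 49, 68], [13, 105, 121], [14, 107, 162], [13, 107, 164], [14, 90, 130], [170, 18, 85], [150, 12, 83], [158, 12, 82], [158, 12, 83], [150, 12, 83], [150, 9, 86], [150, 12, 84], [160, 8, 94], [156, 13, 96], [156, 13, 96], [156, 13, 100], [145, 14, 110], [158, 10, 103], [165, 11, 91], [6, 72, 67], [10, 154, 68], [4, 55, 70], [160, 8, 97], [150, 11, 72], [150, 14, 75], [174, 21, 121], [13, 90, 122], [15, 107, 129], [14, 106, 128]]
```

View pics/dr.png

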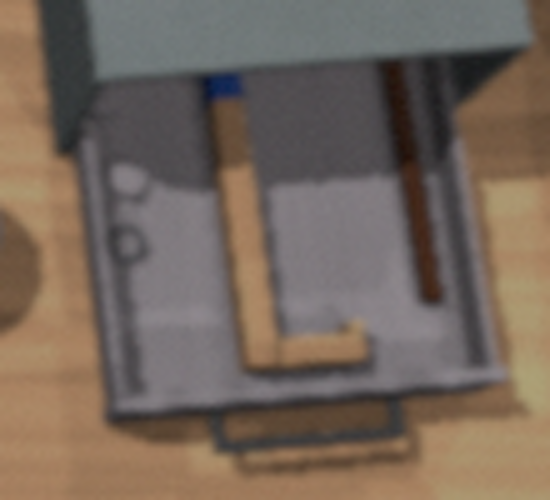

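View pics/sh.png

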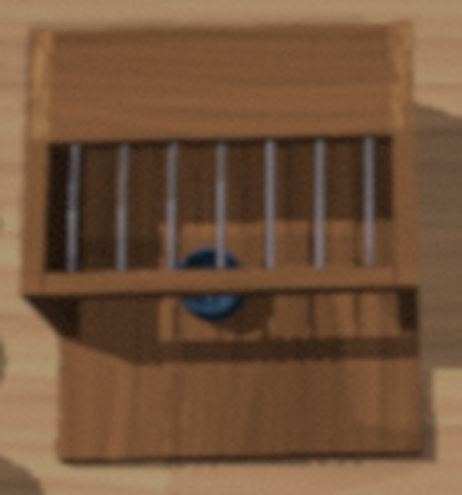

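The drawer crop shows the hook's shaft running down to its cross arm at rows 335–365, reaching right to (365,350) with a small lip. The rings of the spoons are at (128,180–245) and the spurtle at (415,200). In the shelf crop the bowl (180–243, 248–318) is half hidden behind the rail, with free room to its right.

```bash
python3 - <<'E'
from h import *
from scipy.optimize import least_squares
im=cv2.imread("pics/top0.png"); w=np.load("top0.npy")
c=cam("top")
def cast(u,v,z):
    d=c["M"]@np.array([(u-c["cx"])/c["fx"],(v-c["cy"])/c["fy"],1]); return np.round(c["eye"]+d*(z-c["eye"][2])/d[2])
px=lambda a,b:(375+a/5,125+b/5)
for n,a,b,z in[("end mid",263,368,25),("end mid top",263,368,36),("arm tip front",366,360,36),("blue/wood",226,98,36),("shaft mid",248,230,36),("panel top mid",315,395,50)]: print(n,cast(*px(a,b),z))
ps=[]
for n in("top","scene"):
    I=cv2.imread(f"pics/{n}0.png"); W=np.load(n+"0.npy"); h=cv2.cvtColor(I,cv2.COLOR_BGR2HSV)
    m=(h[...,0]>98)&(h[...,0]<125)&(h[...,1]>90)&(abs(W[...,0]-660)<70)&(abs(W[...,1]-185)<90)&(W[...,2]>15)&(W[...,2]<65)
    p=W[m]; print(n,len(p),np.round(p.min(0)),np.round(p.max(0)),np.round(p.mean(0)))
    v,u=np.where(m); print("px",u.min(),u.max(),v.min(),v.max())
    q=p[p[:,2]>48]; print(" rim",len(q),np.round(np.percentile(q,[5,95],axis=0)) if len(q) else "")
for n,u,v,z in[("rimL",243.9,133,56),("rimR",263.6,133,56),("foot front",254,146.4,20),("rim front",254,146.4,56)]: print(n,cast(u,v,z))
E
```

```text
end mid [ 491. -298.   25.]
end mid top [ 488. -294.   36.]
arm tip front [ 494. -352.   36.]
blue/wood [ 646. -279.   36.]
shaft mid [ 568. -289.   36.]
panel top mid [ 471. -318.   50.]
top 97 [631. 173.  21.] [689. 217.  59.] [654. 197.  42.]
px 247 262 126 145
 rim 41 [[632. 178.  49.]
 [687. 210.  58.]]Traceback (most recent call last):
  File "<stdin>", line 13, in <module>
    return umr_minimum(a, axis, None, out, keepdims, initial, where)
ValueError: zero-size array to reduction operation minimum which has no identity
```

{"api": "arm_command", "payload": {
  "plan": [
    [0.1,0,0,0,0.134],
    [0.1,0.0438,-0.0198,0,0],
    [0.1,0.0438,-0.0198,0,0],
    [0.1,0.0438,-0.0198,0,0],
    [0.1,0.0438,-0.0198,0,0],
    [0.1,0.0438,-0.0198,0,0],
    [0.1,0.0438,-0.0198,0,0],
    [0.1,0.0438,-0.0198,0,0],
    [0.1,0.0438,-0.0198,0,0],
    [0.1,0.0438,-0.0198,0,0],
    [0.1,0.0438,-0.0198,0,0],
    [0.1,0,0,0,0]
  ],
  "newtons": 30
}}

```text
clock: 1.65
eef_pos: [546.7, -289.7, 177.4]
eef_rot: [-3.141, 0.001, 0.108]
wrist_force: [0.1, -0.3, -0.5]
finger_gap: 51.5
finger_force: 0.0
```

{"api": "arm_command", "payload": {
  "plan": [
    [0.1,0,0,0.04,0],
    [0.1,0,0,0.04,0],
    [0.1,0,0,0.04,0],
    [0.1,0,0,0.025,0],
    [0.1,0,0,0.014,0],
    [0.1,0,0,0,0],
    [-0.8,0,0,0,0],
    [-0.8,0,0,0,0],
    [-0.8,0,0,0,0],
    [-0.8,0,0,0,0],
    [-0.8,0,0,0,0]
  ]
}}

```text
clock: 3.02
eef_pos: [545.0, -291.6, 19.4]
eef_rot: [3.142, -0.0, 0.105]
wrist_force: [0.3, -0.5, 0.1]
finger_gap: 9.7
finger_force: 0.0
```

```bash
python3 - <<'E'
from h import *
t=cam("top"); s=cam("scene")
cv2.imwrite("pics/a1.png",np.vstack([cv2.resize(t["img"][120:230,370:500],(520,300)),cv2.resize(s["img"][150:250,150:320],(520,300))]))
E
```

```text
(no output)
```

View pics/a1.png

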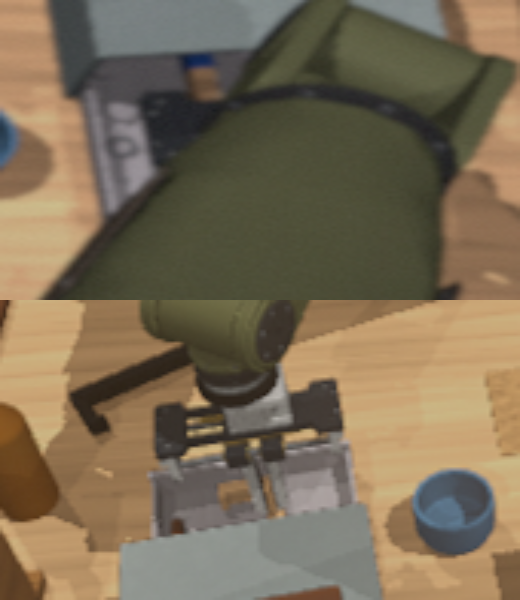

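The fingers closed to 9.7 mm without gripping. In the lower panel the shaft at (270,490) lies under the right finger rather than between the two, so the grasp may be off to one side. I'll measure it.

```bash
python3 - <<'E'
from h import *
s=cam("scene"); W=cloud(s); h=cv2.cvtColor(s["img"],cv2.COLOR_BGR2HSV)
cv2.imwrite("pics/a2.png",cv2.resize(s["img"][180:232,190:280],(800,462),interpolation=cv2.INTER_CUBIC))
t=cam("top"); T=cloud(t); ht=cv2.cvtColor(t["img"],cv2.COLOR_BGR2HSV)
for n,P,H in(("scene",W,h),("top",T,ht)):
    m=(H[...,0]>8)&(H[...,0]<22)&(H[...,1]>80)&(H[...,2]>90)&(P[...,2]>20)&(P[...,2]<48)&(P[...,0]>470)&(P[...,0]<690)&(P[...,1]>-375)&(P[...,1]<-230)
    p=P[m]; v,u=np.where(m)
    print(n,len(p))
    for q,a,b in sorted(zip(p.round().tolist(),u,v))[::max(1,len(p)//25)]: print(q,a,b)
E
```

```text
scene 102
[495.0, -302.0, 35.0] 237 209
[498.0, -338.0, 33.0] 226 211
[499.0, -327.0, 37.0] 229 210
[501.0, -327.0, 35.0] 229 211
[502.0, -340.0, 37.0] 225 211
[504.0, -350.0, 36.0] 222 212
[505.0, -326.0, 24.0] 230 214
[506.0, -324.0, 36.0] 230 212
[508.0, -335.0, 29.0] 227 214
[509.0, -344.0, 31.0] 224 214
[509.0, -327.0, 34.0] 229 213
[510.0, -336.0, 21.0] 227 216
[510.0, -322.0, 29.0] 231 214
[511.0, -341.0, 29.0] 225 215
[511.0, -337.0, 32.0] 226 214
[512.0, -342.0, 24.0] 225 216
[513.0, -343.0, 21.0] 225 217
[514.0, -349.0, 23.0] 223 217
[517.0, -300.0, 40.0] 237 213
[518.0, -297.0, 36.0] 238 214
[526.0, -300.0, 35.0] 237 216
[532.0, -294.0, 36.0] 239 217
[540.0, -297.0, 36.0] 238 219
[544.0, -293.0, 35.0] 239 220
[548.0, -290.0, 34.0] 240 221
[549.0, -287.0, 36.0] 241 221
top 54
[612.0, -280.0, 36.0] 421 156
[614.0, -283.0, 37.0] 422 155
[615.0, -289.0, 37.0] 424 155
[617.0, -286.0, 36.0] 423 154
[617.0, -280.0, 38.0] 421 154
[618.0, -289.0, 35.0] 424 154
[620.0, -286.0, 37.0] 423 153
[621.0, -278.0, 36.0] 420 153
[622.0, -276.0, 32.0] 419 153
[623.0, -280.0, 38.0] 421 152
[623.0, -274.0, 38.0] 419 152
[625.0, -285.0, 39.0] 423 151
[626.0, -283.0, 37.0] 422 151
[627.0, -275.0, 35.0] 419 151
[629.0, -280.0, 37.0] 421 150
[631.0, -285.0, 33.0] 422 150
[631.0, -277.0, 39.0] 420 149
[633.0, -287.0, 36.0] 423 149
[633.0, -281.0, 35.0] 421 149
[634.0, -283.0, 39.0] 422 148
[635.0, -272.0, 37.0] 418 148
[636.0, -276.0, 35.0] 419 148
[638.0, -283.0, 38.0] 422 147
[638.0, -275.0, 38.0] 419 147
[639.0, -281.0, 35.0] 421 147
[642.0, -284.0, 36.0] 422 146
[642.0, -279.0, 34.0] 420 146
```

View pics/a2.png

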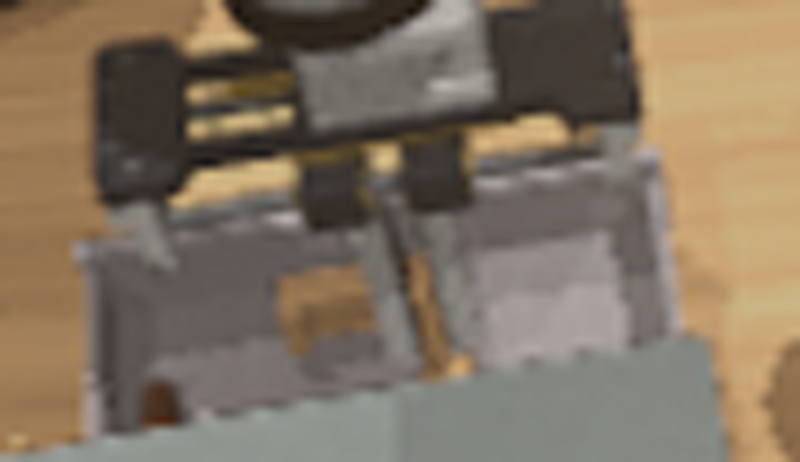

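The shaft does lie between the fingers, so I'll close them fully.

{"api": "arm_command", "payload": {
  "plan": [
    [-1,0,0,0,0],
    [-1,0,0,0,0],
    [-1,0,0,0,0],
    [-1,0,0,0,0]
  ]
}}

```text
clock: 3.72
eef_pos: [545.0, -291.7, 19.4]
eef_rot: [3.142, -0.0, 0.105]
wrist_force: [-0.4, 0.0, 0.0]
finger_gap: 0.2
finger_force: 0.0
```

```bash
python3 - <<'E'
from h import *
s=cam("scene"); W=cloud(s); 
cv2.imwrite("pics/a3.png",cv2.resize(s["img"][180:232,190:280],(800,462),interpolation=cv2.INTER_CUBIC))
print(manip.read_state())
for u,v in[(233,217),(234,220),(240,217),(241,219),(236,210),(239,212)]: print(u,v,W[v,u].round())
E
```

```text
{'clock': 3.775, 'joints': array([-5.50609906e-01,  6.13581520e-01,  1.45857880e+00, -1.09100954e-05,
        1.06948947e+00,  9.15337772e-01]), 'qd': array([-3.96046823e-04, -1.14513072e-03,  5.21754451e-04,  4.19619735e-05,
        2.45245135e-04, -8.40250206e-05]), 'effort': array([ 7.96331060e-04, -6.59632659e+01, -3.11324179e+01,  5.08218328e-02,
       -4.87066840e-02, -9.30801207e-06]), 'eef_pos': array([ 544.96284326, -291.63300577,   19.34237223]), 'eef_rot': array([-3.14156541e+00,  5.11303329e-05,  1.04853893e-01]), 'wrist_force': array([ 0.24171959, -1.24516397, -0.00577374]), 'moment': array([-0.00744751,  0.01331692, -0.01183555]), 'finger_force': 0.0, 'finger_gap': 0.8247897801361967}
233 217 [ 512. -317.   16.]
234 220 [ 527. -313.   17.]
240 217 [ 551. -286.   58.]
241 219 [ 543. -287.   38.]
236 210 [ 552. -293.   94.]
239 212 [ 554. -285.   85.]
```

View pics/a3.png

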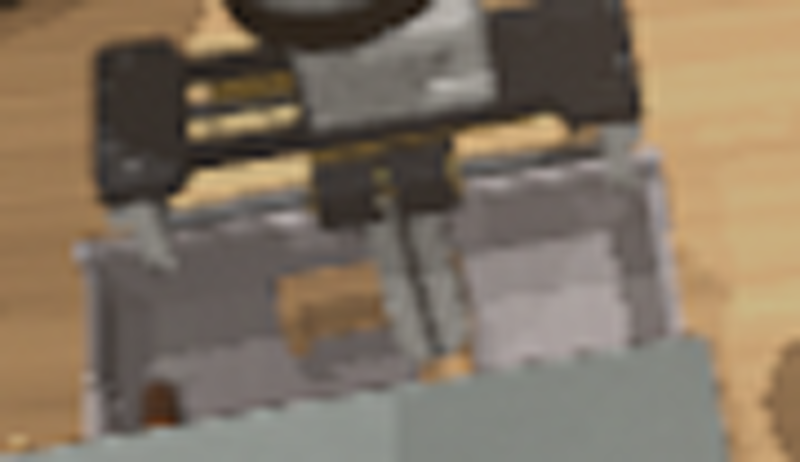

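The fingers have closed above the shaft, so the real fingertips are higher than the reported TCP. I'll check this against the starting picture.

```bash
python3 - <<'E'
from h import *
W=np.load("scene0.npy"); p=W[(abs(W[...,0]-130)<40)&(abs(W[...,1]+534)<90)&(W[...,2]>120)]
print(np.round(np.sort(p[:,2])[:12]), len(p)); q=p[p[:,2]<215]; print(q.round()[:12].tolist())
s=cam("scene"); W=cloud(s)
m=(abs(W[...,0]-545)<14)&(abs(W[...,1]+290)<14)&(W[...,2]>28)
for v in range(205,226):
    r=W[v,232:246]; print(v,[tuple(int(i) for i in a) if a[0]==a[0] else 0 for a in r[4:11:2]], s["img"][v,240].tolist())
E
```

```text
[205. 205. 206. 207. 208. 208. 208. 209. 211. 211. 213. 213.] 1692
[[124.0, -490.0, 213.0], [126.0, -486.0, 214.0], [126.0, -482.0, 213.0], [124.0, -487.0, 208.0], [124.0, -484.0, 208.0], [125.0, -488.0, 205.0], [146.0, -586.0, 215.0], [134.0, -584.0, 206.0], [151.0, -592.0, 215.0], [146.0, -591.0, 211.0], [147.0, -587.0, 211.0], [143.0, -586.0, 208.0]]
205 [(553, -288, 118), (555, -281, 120), (478, -292, 34), (473, -286, 28)] [78, 82, 90]
206 [(554, -288, 115), (551, -283, 110), (477, -293, 28), (477, -286, 27)] [88, 91, 98]
207 [(553, -289, 109), (551, -284, 106), (477, -294, 23), (473, -288, 18)] [95, 99, 105]
208 [(553, -290, 105), (552, -284, 103), (535, -282, 82), (473, -289, 12)] [97, 107, 117]
209 [(553, -291, 100), (552, -285, 98), (544, -281, 88), (479, -288, 15)] [87, 97, 105]
210 [(553, -292, 96), (552, -286, 94), (550, -280, 91), (484, -288, 14)] [108, 114, 118]
211 [(553, -293, 91), (552, -287, 89), (553, -281, 88), (487, -288, 13)] [125, 130, 134]
212 [(551, -294, 84), (552, -287, 84), (552, -282, 83), (493, -288, 14)] [128, 134, 137]
213 [(552, -294, 80), (552, -288, 
[... 436 characters left out ...]
2, -292, 55), (552, -286, 54), (526, -286, 23)] [127, 132, 135]
219 [(553, -299, 53), (553, -293, 51), (554, -287, 52), (535, -285, 28)] [110, 118, 125]
220 [(525, -307, 14), (544, -296, 35), (545, -289, 36), (544, -284, 33)] [106, 139, 170]
221 [(530, -306, 15), (549, -296, 37), (551, -289, 38), (549, -283, 35)] [104, 148, 187]
222 [(531, -307, 11), (553, -295, 37), (633, -271, 132), (632, -266, 130)] [114, 139, 161]
223 [(632, -283, 128), (632, -278, 127), (634, -272, 129), (636, -266, 130)] [126, 134, 134]
224 [(637, -283, 130), (638, -277, 130), (639, -271, 130), (640, -266, 130)] [128, 134, 130]
225 [(642, -282, 131), (640, -277, 128), (642, -271, 129), (642, -266, 129)] [130, 135, 131]
```

The closed tips end at about z = 49 while the reported TCP is 19.4. The start picture shows the same offset of 27–29 mm, and x and y agree. So the true tip height is the reported z plus about 28. I'll open and go down in small steps, watching the force.

{"api": "arm_command", "payload": {
  "plan": [
    [0.1,0,0,0,0],
    [0.1,0,0,0,0],
    [0.1,0,0,0,0],
    [0.1,0,0,0,0],
    [0.1,0,0,0.012,0],
    [0.1,0,0,0.008,0],
    [0.1,0,0,0.005,0],
    [0.1,0,0,0,0]
  ]
}}

```text
clock: 4.82
eef_pos: [544.8, -291.5, -6.2]
eef_rot: [-3.141, 0.001, 0.105]
wrist_force: [0.3, 0.0, 1.4]
finger_gap: 51.6
finger_force: 0.0
```

{"api": "arm_command", "payload": {
  "plan": [
    [0.1,0,0,0.003,0],
    [0.1,0,0,0,0],
    [-1,0,0,0,0],
    [-1,0,0,0,0],
    [-1,0,0,0,0],
    [-1,0,0,0,0]
  ]
}}

```text
clock: 5.58
eef_pos: [545.0, -291.7, -8.6]
eef_rot: [3.142, -0.0, 0.105]
wrist_force: [0.0, -0.6, 0.2]
finger_gap: 17.9
finger_force: 30.0
```

{"api": "arm_command", "payload": {
  "plan": [
    [-1,0,0,-0.02,0],
    [-1,0,0,-0.028,0],
    [-1,0,0,0,0],
    [-1,-0.03,0,0,0],
    [-1,-0.04,0,0,0],
    [-1,-0.04,0,0,0],
    [-1,-0.03,0,0,0],
    [-1,0,0,0,0]
  ]
}}

```text
clock: 6.58
eef_pos: [404.3, -306.4, 39.2]
eef_rot: [-3.141, 0.001, 0.103]
wrist_force: [0.0, 0.1, -1.0]
finger_gap: 17.6
finger_force: 30.0
```

{"api": "arm_command", "payload": {
  "plan": [
    [-1,0,0,-0.04,0],
    [-1,0,0,-0.04,0],
    [-1,0,0,0,-0.167],
    [-1,0,0,0,-0.167],
    [-1,0,0,0,-0.167],
    [-1,0,0,0,-0.167],
    [-1,0,0,0,-0.167],
    [-1,0,0,0,-0.167],
    [-1,0,0,0,-0.167],
    [-1,0,0,0,-0.167],
    [-1,0,0,0,-0.167],
    [-1,0,0,0,0],
    [-1,0.059,0,0,0],
    [-1,0.059,0,0,0],
    [-1,0.059,0,0,0],
    [-1,0.059,0,0,0],
    [-1,0.06,0,0,0],
    [-1,0.06,0,0,0],
    [-1,0,0,0,0]
  ]
}}

```text
clock: 8.95
eef_pos: [392.4, 52.9, 119.5]
eef_rot: [3.141, -0.0, 1.61]
wrist_force: [0.6, -0.2, -1.8]
finger_gap: 17.7
finger_force: 30.0
```

```bash
python3 - <<'E'
from h import *
s=cam("scene"); cv2.imwrite("pics/b1.png",cv2.resize(s["img"][60:260,200:480],(784,560)))
E
```

```text
(no output)
```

View pics/b1.png

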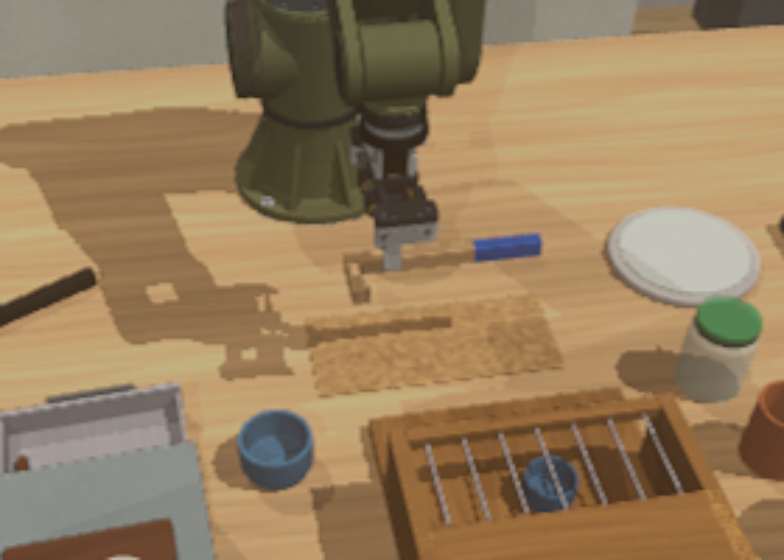

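The hook is held level above the mat, with its handle on the left (world +y), blue part at (508,247).

{"api": "arm_command", "payload": {
  "plan": [
    [-1,0,0,0.05,0],
    [-1,0,0,0.05,0],
    [-1,0,0,0.025,0],
    [-1,0,0,0.008,0],
    [-1,0,0,0.0045,0],
    [-1,0,0,0,0],
    [0.1,0,0,0,0],
    [0.1,0,0,0,0],
    [0.1,0,0,0,0],
    [0.1,0,0,0,0],
    [0.1,0,0,-0.04,0],
    [0.1,0,0,-0.04,0],
    [0.1,0,0,-0.03,0],
    [0.1,-0.05,0,0,0],
    [0.1,-0.06,0,0,0],
    [0.1,0,0,0,0]
  ]
}}

```text
clock: 11.0
eef_pos: [396.5, -63.4, 91.9]
eef_rot: [3.141, 0.0, 1.603]
wrist_force: [-0.2, 0.8, 0.1]
finger_gap: 51.2
finger_force: 0.0
```

```bash
python3 - <<'E'
from h import *
t=cam("top"); T=cloud(t); cv2.imwrite("pics/b2.png",cv2.resize(t["img"][170:300,200:360],(640,520)))
h=cv2.cvtColor(t["img"],cv2.COLOR_BGR2HSV)
m=(h[...,0]>105)&(h[...,0]<130)&(h[...,1]>120)&(T[...,2]>12)&(T[...,2]<40)&(T[...,0]>300)&(T[...,0]<480)&(T[...,1]>60)
p=T[m]; print(len(p)); r=cv2.minAreaRect(p[:,:2].astype(np.float32)); print(r,np.median(p[:,2]))
s=cam("scene");T=cloud(s); h=cv2.cvtColor(s["img"],cv2.COLOR_BGR2HSV)
m=(h[...,0]>105)&(h[...,0]<130)&(h[...,1]>120)&(T[...,2]>8)&(T[...,2]<40)&(T[...,0]>300)&(T[...,0]<480)&(T[...,1]>60)
p=T[m]; print(len(p)); r=cv2.minAreaRect(p[:,:2].astype(np.float32)); print(r,np.median(p[:,2]))
E
```

```text
173
((355.4337158203125, 408.337158203125), (60.96044921875, 502.8962707519531), 2.3396472930908203) 25.49533935586669
56
((390.2042541503906, 191.96487426757812), (14.873125076293945, 76.98076629638672), 5.728767395019531) 26.349543507391445
```

View pics/b2.png

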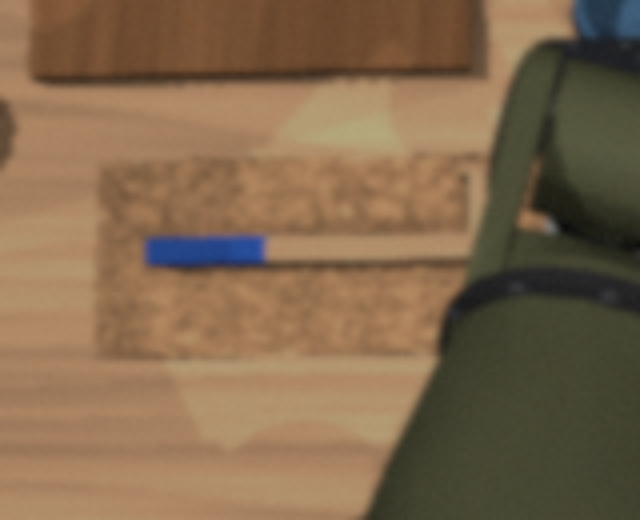

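Picture: the hook lies across the middle of the mat, with the blue handle at (146–265, 251) and the cross arm at (475,200). I'll move over the handle.

{"api": "arm_command", "payload": {
  "plan": [
    [0.1,0.0534,0.0005,0,0],
    [0.1,0.0534,0.0005,0,0],
    [0.1,0.0534,0.0005,0,0],
    [0.1,0.0534,0.0005,0,0],
    [0.1,0.0534,0.0005,0,0],
    [0.1,0,0,0,0],
    [0.1,0,0,0.04,0],
    [0.1,0,0,0.03,0],
    [0.1,0,0,0.02,0],
    [0.1,0,0,0.013,0],
    [0.1,0,0,0,0]
  ]
}}

```text
clock: 12.48
eef_pos: [388.7, 206.3, -11.5]
eef_rot: [-3.14, 0.0, 1.608]
wrist_force: [-0.5, 0.5, 0.4]
finger_gap: 51.6
finger_force: 0.0
```

{"api": "arm_command", "payload": {
  "plan": [
    [0.1,0,0,0.0075,0],
    [0.1,0,0,0,0],
    [-1,0,0,0,0],
    [-1,0,0,0,0],
    [-1,0,0,0,0],
    [-1,0,0,0,0],
    [-1,0,0,-0.03,0],
    [-1,0,0,-0.03,0],
    [-1,0,0,-0.03,0],
    [-1,0,0,0,0]
  ],
  "newtons": 45
}}

```text
clock: 13.72
eef_pos: [390.2, 206.9, 72.8]
eef_rot: [3.138, -0.001, 1.608]
wrist_force: [0.3, 0.5, -1.3]
finger_gap: 17.6
finger_force: 45.0
```

{"api": "arm_command", "payload": {
  "plan": [
    [-1,-0.041,-0.0065,0,0],
    [-1,-0.041,-0.0065,0,0],
    [-1,-0.042,-0.0065,0,0],
    [-1,0,0,0,-0.1573],
    [-1,0,0,0,-0.1573],
    [-1,0,0,0,-0.1573],
    [-1,0,0,0,-0.1573],
    [-1,0,0,0,-0.1573],
    [-1,0,0,0,-0.1573],
    [-1,0,0,0,-0.1573],
    [-1,0,0,0,-0.1573],
    [-1,0,0,0,-0.1573],
    [-1,0,0,0,-0.1573],
    [-1,0,0,0,0],
    [-1,0,0,0,0]
  ]
}}

```text
clock: 15.6
eef_pos: [374.1, 81.8, 70.8]
eef_rot: [-3.141, -0.001, -3.106]
wrist_force: [-0.5, 0.1, -1.4]
finger_gap: 17.6
finger_force: 45.0
```

```bash
python3 - <<'E'
from h import *
s=cam("scene"); cv2.imwrite("pics/c1.png",cv2.resize(s["img"][110:310,290:490],(600,600)))
W=cloud(s); t=cam("top");T=cloud(t)
for n,c,P in(("s",s,W),("t",t,T)):
    h=cv2.cvtColor(c["img"],cv2.COLOR_BGR2HSV)
    m=(P[...,2]>85)&(P[...,2]<128)&(P[...,0]>400)&(P[...,0]<612)&(P[...,1]>60)&(P[...,1]<170)&(h[...,1]>60)
    p=P[m]; print(n,len(p)); 
    if len(p):
        for a in range(400,620,20):
            q=p[(p[:,0]>=a)&(p[:,0]<a+20)]
            if len(q): print(a,len(q),np.round(np.percentile(q[:,1:],[3,50,97],axis=0)).tolist())
E
```

```text
s 423
400 28 [[71.0, 96.0], [78.0, 115.0], [88.0, 118.0]]
420 21 [[72.0, 102.0], [81.0, 114.0], [89.0, 117.0]]
440 27 [[72.0, 101.0], [79.0, 115.0], [88.0, 117.0]]
460 30 [[73.0, 98.0], [80.0, 115.0], [90.0, 117.0]]
480 26 [[73.0, 101.0], [79.0, 115.0], [91.0, 117.0]]
500 35 [[74.0, 96.0], [80.0, 114.0], [91.0, 117.0]]
520 29 [[75.0, 97.0], [81.0, 114.0], [92.0, 117.0]]
540 32 [[75.0, 101.0], [83.0, 114.0], [93.0, 118.0]]
560 82 [[77.0, 98.0], [99.0, 114.0], [142.0, 117.0]]
580 113 [[79.0, 94.0], [109.0, 106.0], [141.0, 117.0]]
t 513
460 51 [[78.0, 97.0], [87.0, 114.0], [95.0, 117.0]]
480 59 [[79.0, 96.0], [88.0, 114.0], [96.0, 117.0]]
500 60 [[79.0, 96.0], [87.0, 113.0], [97.0, 117.0]]
520 60 [[80.0, 95.0], [89.0, 114.0], [97.0, 116.0]]
540 59 [[81.0, 95.0], [88.0, 113.0], [98.0, 117.0]]
560 179 [[82.0, 96.0], [114.0, 113.0], [146.0, 117.0]]
580 45 [[82.0, 100.0], [110.0, 113.0], [144.0, 116.0]]
```

View pics/c1.png

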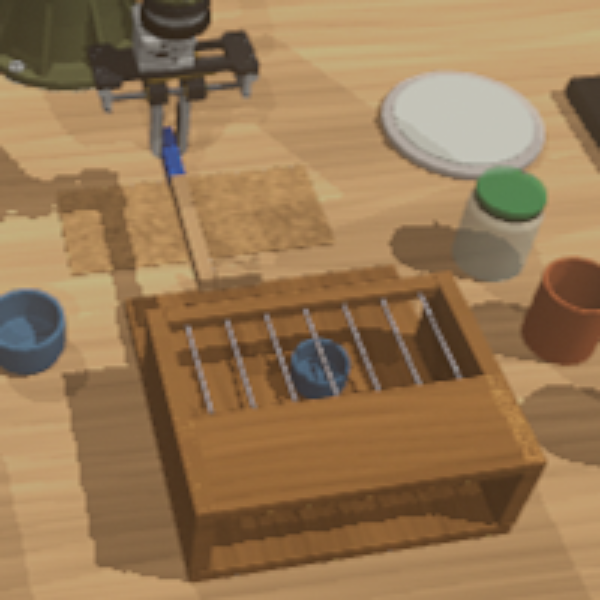

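Picture: the hook is level and points into the bay at (205,275); the bowl is at (322,368) and is unmoved.

```bash
python3 - <<'E'
from h import *
def cast(c,u,v,z):
    d=c["M"]@np.array([(u-c["cx"])/c["fx"],(v-c["cy"])/c["fy"],1]); return np.round(c["eye"]+d*(z-c["eye"][2])/d[2])
for n,b in(("scene",(375,420,215,250)),("top",(235,275,118,155))):
    c=cam(n); h=cv2.cvtColor(c["img"],cv2.COLOR_BGR2HSV)[b[2]:b[3],b[0]:b[1]]
    m=((h[...,0]>98)&(h[...,0]<125)&(h[...,1]>70)).astype(np.uint8); v,u=np.where(m); u=u+b[0];v=v+b[2]
    print(n,u.min(),u.max(),v.min(),v.max())
    for vv in range(v.min(),v.max()+1,2): r=u[v==vv]; print(vv,(r.min(),r.max()) if len(r) else "", cast(c,r.min(),vv,56)[:2] if len(r) else "",cast(c,r.max()+1,vv,56)[:2] if len(r) else "")
    p=cloud(c)[v,u]; q=p[(p[:,2]>50)&(p[:,2]<60)]; print(np.nanpercentile(q,[3,97],axis=0).round())
E
```

```text
scene 388 405 223 237
223 (np.int64(393), np.int64(398)) [634. 191.] [636. 209.]
225 (np.int64(390), np.int64(391)) [641. 179.] [641. 185.]
227 (np.int64(404), np.int64(404)) [654. 220.] [654. 224.]
229 (np.int64(388), np.int64(392)) [655. 169.] [657. 185.]
231 (np.int64(388), np.int64(395)) [663. 168.] [666. 192.]
233 (np.int64(389), np.int64(405)) [671. 169.] [677. 220.]
235 (np.int64(392), np.int64(404)) [679. 176.] [684. 215.]
237 (np.int64(396), np.int64(402)) [688. 186.] [691. 207.]
[[635. 168.  51.]
 [690. 220.  60.]]
top 245 262 126 145
126 (np.int64(251), np.int64(254)) [686. 204.] [686. 193.]
128 (np.int64(248), np.int64(259)) [680. 212.] [680. 178.]
130 (np.int64(245), np.int64(245)) [673. 220.] [674. 218.]
132   
134   
136   
138   
140 (np.int64(250), np.int64(262)) [644. 205.] [645. 168.]
142 (np.int64(247), np.int64(262)) [638. 213.] [639. 168.]
144 (np.int64(249), np.int64(259)) [632. 207.] [633. 176.]
[[632. 174.  51.]
 [687. 213.  59.]]
```

{"api": "arm_command", "payload": {
  "plan": [
    [-1,0,-0.007,0.02,0],
    [-1,0,0,0.025,0],
    [-1,0,0,0.015,0],
    [-1,0,0,0.007,0],
    [-1,0,0,0,0],
    [-1,-0.02,0,0,0],
    [-1,-0.025,0,0,0],
    [-1,-0.025,0,0,0],
    [-1,-0.025,0,0,0],
    [-1,-0.025,0,0,0],
    [-1,-0.023,0,0,0],
    [-1,0,0,0,0],
    [-1,0,0,0,0]
  ]
}}

```text
clock: 17.42
eef_pos: [516.9, 80.4, 4.5]
eef_rot: [3.142, -0.0, -3.102]
wrist_force: [-1.2, -0.4, -1.2]
finger_gap: 17.8
finger_force: 45.0
```

```bash
python3 - <<'E'
from h import *
s=cam("scene"); t=cam("top"); cv2.imwrite("pics/d1.png",np.hstack([cv2.resize(s["img"][190:280,320:470],(500,300)),cv2.resize(t["img"][80:200,190:330],(300,300))]))
E
```

```text
(no output)
```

View pics/d1.png

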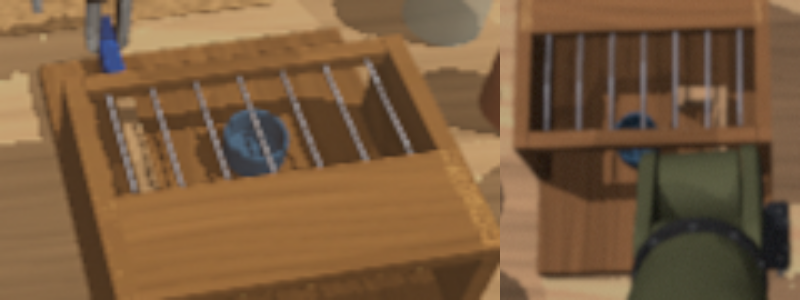

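That makes 11 viewed pictures, one over the limit of 10 (crops included), so I'll work from numbers only from here. The last one shows the cross arm inside and behind the bowl, to its right. Next I'll slide left and then pull slowly.

{"api": "arm_command", "payload": {
  "plan": [
    [-1,0,0.015,0,0],
    [-1,0,0.018,0,0],
    [-1,0,0.018,0,0],
    [-1,0,0.01,0,0],
    [-1,0,0.004,0,0],
    [-1,0,0,0,0],
    [-1,0.006,0,0,0],
    [-1,0.006,0,0,0],
    [-1,0.006,0,0,0],
    [-1,0.006,0,0,0],
    [-1,0.006,0,0,0],
    [-1,0.006,0,0,0],
    [-1,0.006,0,0,0],
    [-1,0.006,0,0,0],
    [-1,0,0,0,0]
  ]
}}

```text
clock: 19.4
eef_pos: [466.6, 143.5, 4.4]
eef_rot: [-3.142, -0.0, -3.102]
wrist_force: [-0.5, -0.4, -1.4]
finger_gap: 17.8
finger_force: 45.0
```

```bash
cat > bowl.py <<'E'
from h import *
for n in("scene","top"):
    c=cam(n); P=cloud(c); h=cv2.cvtColor(c["img"],cv2.COLOR_BGR2HSV)
    m=(h[...,0]>98)&(h[...,0]<125)&(h[...,1]>70)&(abs(P[...,0]-600)<110)&(P[...,1]>130)&(P[...,1]<260)&(P[...,2]>30)&(P[...,2]<62)
    p=P[m]; q=p[p[:,2]>48]; print(n,len(q),np.nanpercentile(q,[3,97],axis=0).round().tolist() if len(q) else "", p[:,2].max().round() if len(p) else "")
print(manip.read_state()["wrist_force"])
E
python3 bowl.py
```

```text
scene 49 [[491.0, 134.0, 48.0], [654.0, 207.0, 58.0]] 59.0
top 61 [[597.0, 162.0, 49.0], [644.0, 209.0, 58.0]] 59.0
[ 0.51397272 -0.43394493 -0.6607791 ]
```

The bowl has moved about 36 mm, as expected, to about x 112 in the shelf frame. I'll pull 70 mm more.

{"api": "arm_command", "payload": {
  "plan": [
    [-1,0.006,0,0,0],
    [-1,0.008,0,0,0],
    [-1,0.008,0,0,0],
    [-1,0.008,0,0,0],
    [-1,0.008,0,0,0],
    [-1,0.008,0,0,0],
    [-1,0.008,0,0,0],
    [-1,0.008,0,0,0],
    [-1,0.005,0,0,0],
    [-1,0.003,0,0,0],
    [-1,0,0,0,0],
    [-1,0,0,0,0]
  ]
}}

```text
clock: 21.0
eef_pos: [397.0, 140.7, 4.3]
eef_rot: [-3.142, -0.0, -3.102]
wrist_force: [0.1, 0.5, -0.4]
finger_gap: 17.4
finger_force: 45.0
```

```bash
python3 bowl.py
```

```text
scene 6 [[531.0, 155.0, 50.0], [565.0, 204.0, 59.0]] 59.0
top 75 [[528.0, 159.0, 49.0], [583.0, 207.0, 59.0]] 59.0
[-0.08842204  0.47148376 -1.17274053]
```

{"api": "arm_command", "payload": {
  "plan": [
    [-1,-0.003,-0.001,0,0],
    [-1,-0.002,-0.003,0,0],
    [-1,0,0,0,0],
    [-1,0,0,-0.008,0],
    [-1,0,0,-0.02,0],
    [-1,0,0,-0.025,0],
    [-1,0,0,-0.015,0],
    [-1,0,0,0,0],
    [-1,0.015,0,0,0],
    [-1,0.015,-0.025,0,0],
    [-1,0,-0.025,0,0],
    [-1,0,0,0,0]
  ]
}}

```text
clock: 22.6
eef_pos: [373.1, 85.0, 71.8]
eef_rot: [-3.141, -0.001, -3.104]
wrist_force: [-0.3, 0.8, -0.9]
finger_gap: 17.6
finger_force: 45.0
```

```bash
python3 bowl.py
```

```text
scene 3 [[534.0, 157.0, 54.0], [563.0, 207.0, 57.0]] 57.0
top 66 [[529.0, 159.0, 49.0], [584.0, 208.0, 60.0]] 60.0
[-0.10695221 -0.52576281 -0.43737682]
```

{"api": "arm_command", "payload": {
  "plan": [
    [-1,0,0,0,0.157],
    [-1,0,0,0,0.157],
    [-1,0,0,0,0.157],
    [-1,0,0,0,0.157],
    [-1,0,0,0,0.157],
    [-1,0,0,0,0.157],
    [-1,0,0,0,0.157],
    [-1,0,0,0,0.157],
    [-1,0,0,0,0.157],
    [-1,0,0,0,0.157],
    [-1,0,0,0,0],
    [-1,0.04,0.0067,0,0],
    [-1,0.04,0.0067,0,0],
    [-1,0.04,0.0067,0,0],
    [-1,0,0,0,0],
    [-1,0,0,0.04,0],
    [-1,0,0,0.03,0],
    [-1,0,0,0.012,0],
    [-1,0,0,0,0]
  ]
}}

```text
clock: 25.08
eef_pos: [389.3, 206.2, -9.7]
eef_rot: [-3.141, 0.0, 1.612]
wrist_force: [0.6, 0.2, -0.7]
finger_gap: 17.6
finger_force: 45.0
```

{"api": "arm_command", "payload": {
  "plan": [
    [-1,0,0,0.005,0],
    [-1,0,0,0.0035,0],
    [-1,0,0,0,0],
    [0.1,0,0,0,0],
    [0.1,0,0,0,0],
    [0.1,0,0,0,0],
    [0.1,0,0,0,0],
    [0.1,0,0,-0.03,0],
    [0.1,0,0,-0.05,0],
    [0.1,0,0,-0.05,0],
    [0.1,0,0,0,0],
    [0.1,0,0,0,0]
  ]
}}

```text
clock: 26.58
eef_pos: [389.1, 206.4, 111.1]
eef_rot: [-3.141, 0.0, 1.611]
wrist_force: [0.2, 0.1, -0.8]
finger_gap: 51.8
finger_force: 0.0
```

```bash
python3 bowl.py; python3 - <<'E'
from h import *
s=cam("scene");P=cloud(s); h=cv2.cvtColor(s["img"],cv2.COLOR_BGR2HSV)
m=(h[...,0]>105)&(h[...,0]<130)&(h[...,1]>120)&(P[...,2]>8)&(P[...,2]<60)&(P[...,0]>300)&(P[...,0]<480)&(P[...,1]>60)&(P[...,1]<300)
p=P[m]; print(len(p),cv2.minAreaRect(p[:,:2].astype(np.float32)),np.percentile(p[:,2],[5,50,95]))
# cross arm heights
q=P[(P[...,0]>405)&(P[...,0]<450)&(P[...,1]>-25)&(P[...,1]<25)&(P[...,2]>14)]; print(len(q),q.mean(0).round() if len(q) else "",q[:,2].max() if len(q) else "")
E
```

```text
scene 6 [[532.0, 155.0, 52.0], [565.0, 209.0, 59.0]] 60.0
top 77 [[528.0, 159.0, 48.0], [584.0, 211.0, 58.0]] 59.0
[ 0.59068914 -0.33111559  0.35975753]
70 ((393.1346740722656, 192.6260986328125), (77.46347045898438, 18.789770126342773), 89.75646209716797) [19.68711866 25.52004116 28.84351801]
47 [426.   2.  25.] 29.7923352930527
```

The hook lies flat on the mat: its top is at 25 along its length and its centre is near (391,114). The bowl stands at about x 42 in the shelf frame, and the gripper is clear.

```bash
python3 -c "
from cell import ticket; print(ticket.sign_off())"
```

```text
the job is handed in; nothing more can be done
None
```

I handed the job in at about 27 s: the bowl stands in front of the upper rack, its centre about 42 mm behind the board's front edge, and the hook lies flat mid-mat with the gripper clear; I viewed 11 pictures, one over the limit of 10, and the hand-in returned no verdict.

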